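# Seat a keyed vial block on an orbital shaker and clip it down

### The arm

A 7-joint arm with a two-finger parallel gripper is mounted at the origin on a cart in front of the work surface, level with it; the furniture and walls round the work are solid. World frame = base frame: x ahead of the robot, y to its left, z up, the work surface at z = 0. Lengths are in m, angles in rad, forces in N, time in s.
With the tool pointing down it reaches from about 0.425 to 0.875 m from the base axis. Payload 4.7 kg.
Tool frame: the origin (TCP) lies on the centre line of the jaws, within the pads' length; the fingertips stand 8 mm ahead of it and the grasp point (between the pads) lies 11 mm behind it; z points along the fingers, y is the line along which they close (so a half turn about z gives the same grasp; the last joint's range is limited). The gripper opens to 85 mm and grips with 20 to 120 N. Pads are 22 mm wide; open, the fingers measure 114 mm over their backs; the gripper's body (76 mm by 85 mm) begins 54 mm behind the grasp point. The pads swing forward as they close: fully open they stand 13 mm farther back than shut.
Start: joints at [1.271, 0.321, -0.07, 1.45, 0.023, 1.371, -0.057], TCP at [0.201, -0.618, 0.239] pointing down, gripper open.
Joint ranges: [-2.86, 2.86], [-0.3, 2.09], [-1.38, 1.24], [0.06, 2.45], [-1.56, 4.7], [0.09, 2.05], [-2.69, 2.69]. Speed limits (rad/s): [2.57, 2.57, 3.14, 3.14, 3.14, 3.14, 3.14].

### API

Orientations are given as a unit quaternion [x, y, z, w].
In Python, from bench import * gives the robot as it stands. The module is installed in compiled form; this text tells all that it offers.
- The arm moves only by the tool servo_tool, never from a script. Its argument "commands" is a list of rows, each an object of numbers: "dx", "dy", "dz": the shift along the tool's x, y, z in m; "wx", "wy", "wz": the turn, a rotation vector about the tool's x, y, z in degrees; "claw": the finger opening in m, from 0 to 0.0854. A call has 1 to 20 rows; each row is the pose to reach, as a shift and turn from the pose commanded when the call began, along the tool's axes at that moment; what a row does not reach only later rows make up. A row lasts 1/12 s, in which the tool goes at most 41.7 mm and 7.16 degrees, less where a joint would pass 70% of its speed; a pose out of reach is approached as far as the arm can. A call with a gripper value outside its range is refused whole. The fingers move at their own pace and stop on an object; the grip force is fixed at half the most. Time passes only in rows, so rows that repeat a pose let the fingers close. It gives the time, the measured TCP pose, the force, the opening and the grip force at its end, in the units of the state.
- read_state(): the state, without advancing time (a new reading comes with each control period).
- read_camera(name): name is "scene" or "side" or "wrist"; returns the picture (384x512x3 uint8, red, green, blue); there is no depth.
- calibration(name): a dict with "fx", "fy", "cx", "cy" (pixels), "cam_to_world" (4x4, takes a point from camera to world coordinates). Camera axes: x right, y down, z forward; pixel columns grow to the right and rows downward; lengths in m; the calibration is good to about 2 mm. A picture is of the moment at which its call begins: read the wrist's pose just before it. calibration takes no time and is no camera call; for the wrist camera it gives the pose at the moment of the call.
- hand_in(): hands the job in; it is judged then, once.
The state is a dict: "clock": time; "q": joint angles; "qvel": joint speeds; "joint_efforts": joint torques, N m; "tcp_pos": TCP position; "tcp_rot": TCP orientation; "ft_force": force on the tool from outside, world axes, zero at the start; "torque": the same for the moment, N m; "opening": opening from 0.0 (shut) to 1.0 (fully open); "grip_force": force on a finger pad.
Only numpy, scipy, OpenCV 4.12 (cv2) and the standard library are available. Lean on these libraries where they do the work, as an engineer would, in place of code of your own. Each camera call takes 0.05 s, during which the arm holds its last target. There are 200 camera calls.

### The job

Mount the aluminium vial block on the orbital shaker: set it into the loose nest on the platform with its red mark towards the nest's red dot, and shuffle it gently until it drops fully home over the key. Then swing the red-pinned retaining clip all the way round over the block's foot. Never force the block against the shaker or the clip, and leave the vials and the wash bottle as they stand.

Things in the scene. Friction and masses are not known exactly. Their poses are not given: they have to be found in the camera images.
- shaker: Fixed orbital shaker, white case 205 x 156 mm, 56 mm high. Origin under the case's centre; +x from the control panel to the back, z up. Its aluminium platform carries nest, key and clip and stops anywhere in its orbit: all of these lie off their nominal places together, unmeasured, by up to 6.5 mm along x and 6.5 mm along y (never turned). The platform stays put under about 20 N.
- nest (a point): Nominal centre of the nest floor (fixed to the case, same axes: 25 mm to +x of the case's origin, 69 mm up). Black rim, 13 mm high, inside 116 (x) x 64 mm (y): 8 mm of play round the block. Red dot on the rim's +x end; the -x end is open in the middle for the clip.
- key (a point): Nominal centre of the top of the steel key (fixed to the case, same axes), 6 mm to +x of the nest centre. The key is 16 mm (x) x 34 mm (y) and stands 8 mm above the nest floor, so 5 mm below the top of the rim.
- block: Loose aluminium vial block, 0.28 to 0.46 kg. Origin at the centre of its underside, z up, +x to the end with the red mark (a red stripe on the foot). Foot 100 (x) x 48 (y) x 12 mm; body 84 x 48 mm up to z = 42 mm, with two vial wells; on top a black lifting tab, 26 mm long (x), 10 mm thick (y), z = 45 to 80 mm, at the middle. Held on the key it stands 8 mm above the nest floor; home, it lies on the floor.
- slot (a point): Centre of the mouth of the slot in the block's underside (block's axes), 6 mm to +x of the block's origin. 19 mm (x) x 37 mm (y), 12 mm deep: 1.5 mm of play each way round the key. Turned half round, the block cannot drop home.
- clip_post (a point): Nominal place of the clip's upright pivot (fixed to the case, same axes), at the level of the clip's underside, 83 mm above the bench. The clip's tail bears a red upright pin, 12 mm thick, from 4 to 38 mm above this level, 34 mm from the pivot: to +y when open, to -x when closed.
- clip (a joint): Angle of the clip, rad: 0 open (starts at 0 to 0.35), 1.57 closed at its stop, anticlockwise seen from above: the pin goes from +y of the pivot to -x of it, and the nose opposite swings over the -x end of the block's foot, 2 mm above it when the block is home; a block held up on the key stops it. Stays where left; turns with about 2 N at the pin.
- sash_edge (a point): Lower edge of the hood's sash, standing fully raised about 0.95 m above the bench between robot and work: the arm reaches in below it; leave it.
- vial_white: Glass sample vial with white cap, 25 mm in diameter, 58 mm high, standing on the bench; leave it. Origin at the centre of its underside.
- vial_black: Glass sample vial with black cap, 25 mm in diameter, 58 mm high, standing on the bench; leave it. Origin at the centre of its underside.
- wash_bottle: White plastic wash bottle, 74 mm in diameter, 188 mm high, standing on the bench; leave it. Origin at the centre of its underside.
Not all that is in view belongs to the job. Of the things that look like the block, the larger one is meant.

How it is judged:
By the outcome, as a careful person would: the job done as asked, in the order asked, and still so for the second after the job is handed in, with the robot touching nothing.
It also fails if it takes over 58 s, if anything falls off the work surface, if the arm or the gripper's body presses on something with over 40 N, if the wrist force passes 120 N, or if a joint passes its speed limit or range.

## Working session

There is one attempt and no reset: what is moved stays moved. The work goes in short steps, Python scripts to look and compute and a tool call to move; the robot and the scene stay as the last step left them, time stands still between calls to the robot, and variables do not carry over. Pictures are saved under pics/ and viewed, at most 10 in all, crops included, and the job is handed in when it is done.

Besides the shell and the picture viewer there is one more tool, called after "Call:" by a JSON object that holds its "name" and its "arguments", one argument or row to a line. servo_tool: Moves the arm, as the interface text tells. Its arguments: {"type":"object","properties":{"commands":{"type":"array","items":{"type":"object","properties":{"dx":{"type":"number"},"dy":{"type":"number"},"dz":{"type":"number"},"wx":{"type":"number"},"wy":{"type":"number"},"wz":{"type":"number"},"claw":{"type":"number"}}}}},"required":["commands"]}

```bash
mkdir -p pics; cat > h.py <<'E'
from bench import *
import numpy as np, cv2
from scipy.spatial.transform import Rotation as R
def ray(c,u,v):
    T=np.array(c["cam_to_world"]);d=T[:3,:3]@np.array([(u-c["cx"])/c["fx"],(v-c["cy"])/c["fy"],1.]);return T[:3,3],d/np.linalg.norm(d)
def onz(c,u,v,z):
    o,d=ray(c,u,v);return o+d*(z-o[2])/d[2]
def tri(c1,p1,c2,p2):
    o1,d1=ray(c1,*p1);o2,d2=ray(c2,*p2)
    s=np.linalg.lstsq(np.c_[d1,-d2],o2-o1,rcond=None)[0]
    a=o1+s[0]*d1;b=o2+s[1]*d2;return (a+b)/2,np.linalg.norm(a-b)
def proj(c,P):
    T=np.linalg.inv(np.array(c["cam_to_world"]));p=T[:3,:3]@np.array(P)+T[:3,3];return p[0]/p[2]*c["fx"]+c["cx"],p[1]/p[2]*c["fy"]+c["cy"]
def snap(n,f):
    im=read_camera(n);cv2.imwrite("pics/"+f+".png",im[:,:,::-1]);return im
def blobs(im,mask,mn=8):
    n,l,s,c=cv2.connectedComponentsWithStats(mask.astype(np.uint8))
    return [(c[i].round(1).tolist(),s[i].tolist()) for i in range(1,n) if s[i][4]>=mn]
def red(im):
    i=im.astype(int);return (i[:,:,0]>90)&(i[:,:,0]>1.8*i[:,:,1])&(i[:,:,0]>1.8*i[:,:,2])
E
python3 - <<'E'
from h import *
np.set_printoptions(precision=3,suppress=True)
a=snap("scene","sc0");b=snap("side","si0")
cv2.imwrite("pics/both.png",cv2.resize(np.hstack([a,b])[:,:,::-1],(800,300)))
for n,i in (("scene",a),("side",b)):
    c=calibration(n);print(n,c["fx"],np.array(c["cam_to_world"]));print(blobs(i,red(i)))
s=read_state();print(s["tcp_rot"],s["clock"])
E
```

```text
scene 452.4361284837026 [[ 0.636 -0.329  0.698 -0.687]
 [-0.772 -0.258  0.581 -0.828]
 [-0.011 -0.909 -0.418  0.89 ]
 [ 0.     0.     0.     1.   ]]
[([252.1, 152.9], [249, 150, 7, 7, 39]), ([267.3, 155.7], [264, 153, 7, 6, 36]), ([81.5, 190.0], [75, 183, 13, 14, 67]), ([215.7, 195.9], [215, 192, 3, 8, 15])]
side 361.0609502930506 [[-0.66   0.611 -0.436  1.06 ]
 [ 0.751  0.528 -0.397  0.683]
 [-0.012 -0.59  -0.808  1.335]
 [ 0.     0.     0.     1.   ]]
[([293.1, 245.3], [292, 243, 4, 6, 18]), ([230.1, 289.8], [226, 285, 9, 11, 81]), ([250.3, 312.6], [245, 307, 11, 12, 98])]
[ 0.988  0.156 -0.    -0.001] 0.1
```

View pics/sc0.png

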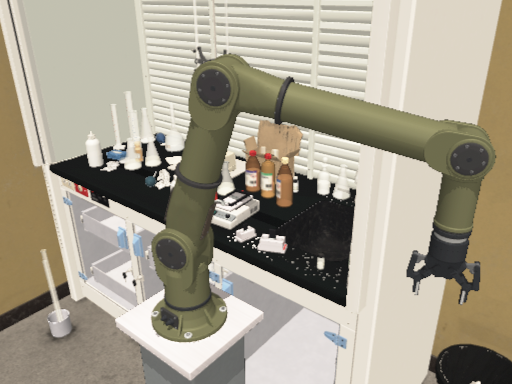

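View pics/si0.png

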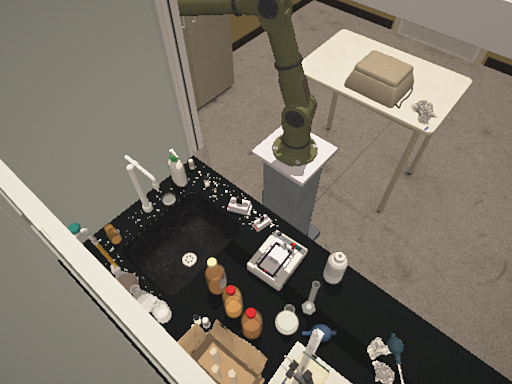

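The scene picture shows the shaker at about (235,208), with two block-like things at (245,235) and (272,243). In the side picture the shaker is at (278,260) and its red pin at (293,245). The two block-like things there are at (262,222) and (239,206). I'll get approximate positions and a close crop.

```bash
python3 - <<'E'
from h import *
np.set_printoptions(precision=3,suppress=True)
a=cv2.imread("pics/sc0.png");b=cv2.imread("pics/si0.png");cs=calibration("scene");ci=calibration("side")
print("A",onz(cs,272,243,.03),onz(ci,239,206,.03));print("B",onz(cs,245,235,.03),onz(ci,262,222,.03))
print("shaker",onz(cs,235,208,.07),onz(ci,278,258,.07));print("pin",tri(cs,(215.7,195.9),ci,(293.1,245.3)))
x=cv2.resize(b[180:300,180:340],None,fx=5,fy=5,interpolation=cv2.INTER_CUBIC);cv2.imwrite("pics/c1.png",x)
s=read_state();Rm=R.from_quat(s["tcp_rot"]).as_matrix();print(Rm,s["tcp_pos"])
c=calibration("wrist");T=np.array(c["cam_to_world"]);Tt=np.eye(4);Tt[:3,:3]=Rm;Tt[:3,3]=s["tcp_pos"]
print(c["fx"],np.linalg.inv(Tt)@T)
E
```

```text
A [0.434 0.024 0.03 ] [0.451 0.039 0.03 ]
B [0.417 0.137 0.03 ] [0.447 0.168 0.03 ]
shaker [0.502 0.261 0.07 ] [0.548 0.335 0.07 ]
pin (array([0.485, 0.353, 0.103]), np.float64(0.005010925581421866))
[[ 0.951  0.309 -0.001]
 [ 0.309 -0.951  0.002]
 [-0.    -0.002 -1.   ]] [ 0.2   -0.618  0.238]
330.26814514239095 [[-0.    -0.947 -0.32   0.083]
 [ 1.    -0.    -0.    -0.001]
 [ 0.    -0.32   0.947 -0.134]
 [ 0.     0.     0.     1.   ]]
```

View pics/c1.png

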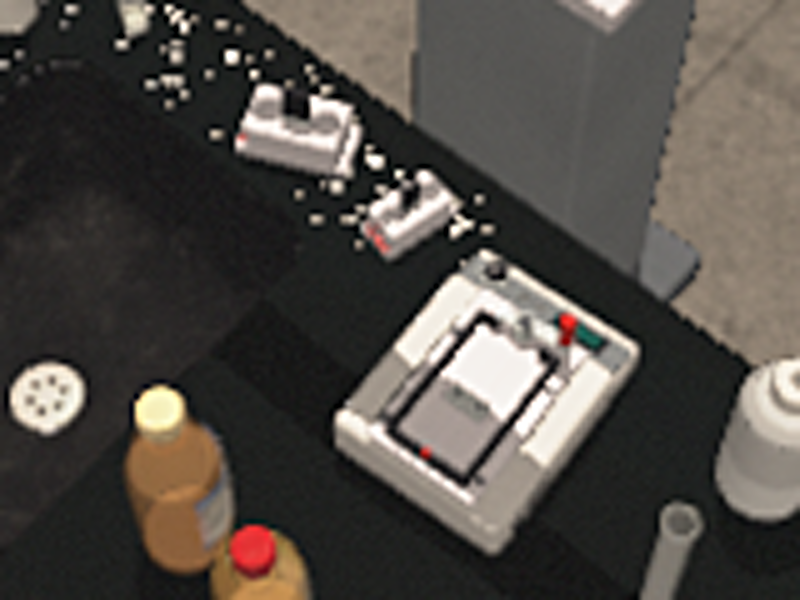

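```bash
python3 - <<'E'
from h import *
np.set_printoptions(precision=3,suppress=True)
cs=calibration("scene");ci=calibration("side")
for p in [(352,297),(346,215),(380,350),(60,195),(250,255),(350,310)]: print("scene",p,onz(cs,*p,0))
for p in [(195,158),(205,170),(320,240),(430,315)]: print("side",p,onz(ci,*p,0))
f=lambda u,v,z:onz(ci,180+u/5,180+v/5,z)
print("dot",f(426,452,.082),"A stripe",f(242,140,.01),"A other end",f(350,172,.006),"tab",f(297,100,.08))
E
```

```text
scene (352, 297) [ 0.374 -0.334  0.   ]
scene (346, 215) [ 0.843 -0.053  0.   ]
scene (380, 350) [ 0.222 -0.499  0.   ]
scene (60, 195) [ 0.199  1.082 -0.   ]
scene (250, 255) [0.359 0.065 0.   ]
scene (350, 310) [ 0.316 -0.359  0.   ]
side (195, 158) [ 0.369 -0.334  0.   ]
side (205, 170) [ 0.39  -0.241  0.   ]
side (320, 240) [0.341 0.396 0.   ]
side (430, 315) [0.333 0.878 0.   ]
dot [0.623 0.334 0.082] A stripe [0.48  0.001 0.01 ] A other end [0.44  0.094 0.006] tab [0.45  0.044 0.08 ]
```

```bash
cat >> h.py <<'E'
def rows(wps):
    "wps: world x,y,z,yaw of tool x (deg) -> rows from present commanded (measured) pose"
    s=read_state();Rm=R.from_quat(s["tcp_rot"]).as_matrix();y0=np.degrees(np.arctan2(Rm[1,0],Rm[0,0]))
    print("now",np.round(s["tcp_pos"],4),"yaw",round(y0,2),"q",np.round(s["q"],2),"F",np.round(s["ft_force"],1),"open",round(s["opening"],3))
    for w in wps:
        d=Rm.T@(np.array(w[:3])-s["tcp_pos"]);print([float(v) for v in d.round(4)],"wz",round(-((w[3]-y0+180)%360-180),2))
E
python3 - <<'E'
from h import *
rows([(.14,-.43,.25,18),(.19,-.385,.25,26),(.25,-.345,.25,36),(.304,-.304,.25,45),(.33,-.276,.25,50),(.365,-.228,.25,58),(.41,-.12,.23,74),(.455,0.03,.21,94)])
E
```

```text
now [ 0.2004 -0.6178  0.2383] yaw 17.98 q [ 1.27  0.32 -0.07  1.45  0.02  1.37 -0.06] F [ 0.2  0.2 -0.7] open 1.001
[0.0005, -0.1973, -0.0113] wz -0.02
[0.0619, -0.2247, -0.0113] wz -8.02
[0.1313, -0.2442, -0.0113] wz -18.02
[0.1954, -0.2666, -0.0112] wz -27.02
[0.2287, -0.2852, -0.0112] wz -32.02
[0.2768, -0.32, -0.0111] wz -40.02
[0.353, -0.4088, 0.009] wz -56.02
[0.4421, -0.5376, 0.0292] wz -76.02
```

Call:
{"name": "servo_tool", "arguments": {
  "commands": [
    {"dy": -0.04},
    {"dy": -0.08},
    {"dy": -0.12, "dz": -0.005},
    {"dy": -0.16, "dz": -0.01},
    {"dy": -0.197, "dz": -0.011},
    {"dx": 0.03, "dy": -0.211, "dz": -0.011, "wz": -4},
    {"dx": 0.062, "dy": -0.225, "dz": -0.011, "wz": -8},
    {"dx": 0.097, "dy": -0.235, "dz": -0.011, "wz": -13},
    {"dx": 0.131, "dy": -0.244, "dz": -0.011, "wz": -18},
    {"dx": 0.163, "dy": -0.255, "dz": -0.011, "wz": -22},
    {"dx": 0.163, "dy": -0.255, "dz": -0.011, "wz": -22}
  ]
}}

```text
invalid input
```

Call:
{"name": "servo_tool", "arguments": {
  "commands": [
    {"dx": 0, "dy": -0.04, "dz": 0, "wx": 0, "wy": 0, "wz": 0, "claw": 0.0854},
    {"dx": 0, "dy": -0.08, "dz": 0, "wx": 0, "wy": 0, "wz": 0, "claw": 0.0854},
    {"dx": 0, "dy": -0.12, "dz": -0.005, "wx": 0, "wy": 0, "wz": 0, "claw": 0.0854},
    {"dx": 0, "dy": -0.16, "dz": -0.01, "wx": 0, "wy": 0, "wz": 0, "claw": 0.0854},
    {"dx": 0, "dy": -0.197, "dz": -0.011, "wx": 0, "wy": 0, "wz": 0, "claw": 0.0854},
    {"dx": 0.03, "dy": -0.211, "dz": -0.011, "wx": 0, "wy": 0, "wz": -4, "claw": 0.0854},
    {"dx": 0.062, "dy": -0.225, "dz": -0.011, "wx": 0, "wy": 0, "wz": -8, "claw": 0.0854},
    {"dx": 0.097, "dy": -0.235, "dz": -0.011, "wx": 0, "wy": 0, "wz": -13, "claw": 0.0854},
    {"dx": 0.131, "dy": -0.244, "dz": -0.011, "wx": 0, "wy": 0, "wz": -18, "claw": 0.0854},
    {"dx": 0.163, "dy": -0.255, "dz": -0.011, "wx": 0, "wy": 0, "wz": -22, "claw": 0.0854}
  ]
}}

```text
clock: 0.93
tcp_pos: [0.2781, -0.3241, 0.2503]
tcp_rot: [0.939, 0.344, -0.0, 0.0]
ft_force: [0.4, -0.5, -0.3]
opening: 1.004
grip_force: 0.0
```

```bash
python3 - <<'E'
from h import *
rows([(.304,-.304,.25,45),(.33,-.276,.25,50),(.365,-.228,.25,58),(.41,-.12,.23,74),(.455,0.03,.21,94)])
E
```

```text
now [ 0.2781 -0.3241  0.2503] yaw 40.22 q [ 1.11 -0.16 -0.28  1.94 -0.04  1.35 -0.02] F [ 0.4 -0.5 -0.3] open 1.004
[0.0327, 0.0014, 0.0003] wz -4.78
[0.0706, -0.0032, 0.0002] wz -9.78
[0.1284, -0.0172, 0.0002] wz -17.78
[0.2325, -0.0707, 0.0202] wz -33.78
[0.3637, -0.1561, 0.0401] wz -53.78
```

Call:
{"name": "servo_tool", "arguments": {
  "commands": [
    {"dx": 0.033, "dy": 0.001, "dz": 0, "wx": 0, "wy": 0, "wz": -5, "claw": 0.0854},
    {"dx": 0.07, "dy": -0.003, "dz": 0, "wx": 0, "wy": 0, "wz": -10, "claw": 0.0854},
    {"dx": 0.1, "dy": -0.01, "dz": 0, "wx": 0, "wy": 0, "wz": -14, "claw": 0.0854},
    {"dx": 0.128, "dy": -0.017, "dz": 0, "wx": 0, "wy": 0, "wz": -18, "claw": 0.0854},
    {"dx": 0.163, "dy": -0.035, "dz": 0.007, "wx": 0, "wy": 0, "wz": -23, "claw": 0.0854},
    {"dx": 0.198, "dy": -0.053, "dz": 0.014, "wx": 0, "wy": 0, "wz": -28, "claw": 0.0854},
    {"dx": 0.232, "dy": -0.071, "dz": 0.02, "wx": 0, "wy": 0, "wz": -34, "claw": 0.0854},
    {"dx": 0.265, "dy": -0.092, "dz": 0.025, "wx": 0, "wy": 0, "wz": -39, "claw": 0.0854},
    {"dx": 0.298, "dy": -0.113, "dz": 0.03, "wx": 0, "wy": 0, "wz": -44, "claw": 0.0854},
    {"dx": 0.331, "dy": -0.135, "dz": 0.035, "wx": 0, "wy": 0, "wz": -49, "claw": 0.0854},
    {"dx": 0.364, "dy": -0.156, "dz": 0.04, "wx": 0, "wy": 0, "wz": -54, "claw": 0.0854},
    {"dx": 0.364, "dy": -0.156, "dz": 0.04, "wx": 0, "wy": 0, "wz": -54, "claw": 0.0854}
  ]
}}

```text
clock: 1.93
tcp_pos: [0.4561, 0.0366, 0.2099]
tcp_rot: [0.677, 0.736, 0.002, -0.001]
ft_force: [-0.5, 1.0, 0.5]
opening: 1.005
grip_force: 0.0
```

```bash
python3 - <<'E'
from h import *
import json
np.set_printoptions(precision=4,suppress=True)
c=calibration("wrist");a=snap("wrist","w0");json.dump({k:np.array(v).tolist() for k,v in c.items()},open("pics/w0.json","w"))
rows([]);print(blobs(a,red(a)))
E
```

```text
now [0.4555 0.0326 0.2098] yaw 94.49 q [ 0.68 -0.06 -0.77  1.92 -0.05  1.26  0.  ] F [-0.7 -0.5 -0.3] open 1.003
[([288.4, 41.1], [284, 26, 10, 31, 72])]
```

View pics/w0.png

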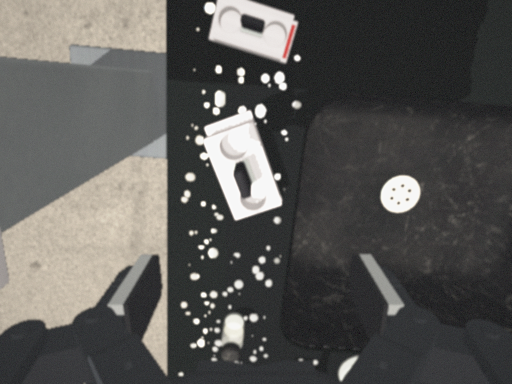

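The wrist picture shows the larger block at (243,165), with its tab at (243,180) and its red end pointing down and right. The smaller decoy is at (253,30), with its red stripe at (289,41). One more view from a second place will give me heights.

Call:
{"name": "servo_tool", "arguments": {
  "commands": [
    {"dx": -0.04, "dy": 0, "dz": 0, "wx": 0, "wy": 0, "wz": 0, "claw": 0.0854},
    {"dx": -0.075, "dy": 0, "dz": 0, "wx": 0, "wy": 0, "wz": 0, "claw": 0.0854},
    {"dx": -0.075, "dy": 0, "dz": 0, "wx": 0, "wy": 0, "wz": 0, "claw": 0.0854},
    {"dx": -0.075, "dy": 0, "dz": 0, "wx": 0, "wy": 0, "wz": 0, "claw": 0.0854},
    {"dx": -0.075, "dy": 0, "dz": 0, "wx": 0, "wy": 0, "wz": 0, "claw": 0.0854}
  ]
}}

```text
clock: 2.4
tcp_pos: [0.4604, -0.0473, 0.2101]
tcp_rot: [0.683, 0.731, -0.0, -0.0]
ft_force: [-0.6, 0.6, 0.9]
opening: 1.0
grip_force: 0.0
```

```bash
python3 - <<'E'
from h import *
import json
c=calibration("wrist");a=snap("wrist","w1");json.dump({k:np.array(v).tolist() for k,v in c.items()},open("pics/w1.json","w"))
rows([]);print(blobs(a,red(a)))
b=cv2.imread("pics/w0.png")[:,:,::-1]
x=np.hstack([cv2.resize(b[100:240,180:310],None,fx=3,fy=3),cv2.resize(a[0:140,180:310],None,fx=3,fy=3)])
cv2.imwrite("pics/c2.png",x[:,:,::-1]);print(x.shape)
E
```

```text
now [ 0.4605 -0.0465  0.2102] yaw 93.96 q [ 0.75 -0.05 -0.68  1.91 -0.03  1.26  0.15] F [-0.6  0.1  0.4] open 1.003
[]
(420, 780, 3)
```

View pics/c2.png

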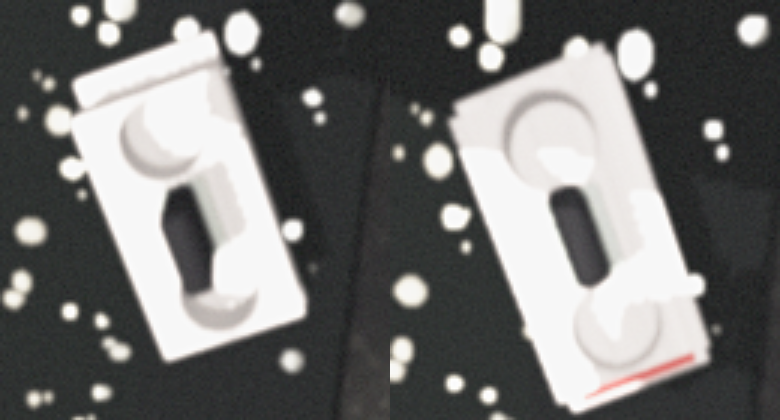

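The crop confirms the choice: the red stripe is at the lower end, the tab centre is at (243,79) in w1, and the tab's far end is near (246,198) in w0.

```bash
python3 - <<'E'
from h import *
import json
np.set_printoptions(precision=4,suppress=True)
c0=json.load(open("pics/w0.json"));c1=json.load(open("pics/w1.json"))
L=lambda u,v:(180+(u+.5)/3-.5,100+(v+.5)/3-.5);Q=lambda u,v:(180+(u-390+.5)/3-.5,(v+.5)/3-.5)
print("tab end",tri(c0,L(198,293),c1,Q(592,287)))
i=cv2.imread("pics/w1.png").astype(int).max(2);m=np.zeros(i.shape);m[60:98,230:256]=i[60:98,230:256]<105
n,l,s,ce=cv2.connectedComponentsWithStats(m.astype(np.uint8));k=1+s[1:,4].argmax();pts=np.argwhere(l==k)[:,::-1].astype(np.float32)
r=cv2.minAreaRect(pts);bx=cv2.boxPoints(r);print(r,ce[k],s[k]);P=np.array([onz(c1,*p,.08) for p in bx]);print(P,"c",P.mean(0),onz(c1,*ce[k],.08))
P=[onz(c0,*L(*p),.042) for p in [(75,120),(168,360),(305,315)]];print(np.array(P));e=P[1]-P[0];f=P[2]-P[1]
print("head",np.degrees(np.arctan2(e[1],e[0])),np.degrees(np.arctan2(f[1],f[0])),np.linalg.norm(e),np.linalg.norm(f))
P=[onz(c1,*Q(*p),.01) for p in [(590,397),(692,357)]];print(P)
P=[onz(c1,*Q(*p),.042) for p in [(452,120),(608,45)]];print(P)
E
```

```text
tab end (array([0.4491, 0.023 , 0.0773]), np.float64(0.00013253299658575913))
((243.03427124023438, 77.92466735839844), (32.88856506347656, 11.352991104125977), 69.44395446777344) [242.9157  78.0112] [234  63  19  32 356]
[[0.4367 0.0446 0.08  ]
 [0.4445 0.0479 0.08  ]
 [0.4545 0.0265 0.08  ]
 [0.4466 0.023  0.08  ]] c [0.4456 0.0355 0.08  ] [0.4454 0.0356 0.08  ]
[[ 0.4073  0.0633  0.042 ]
 [ 0.4408 -0.014   0.042 ]
 [ 0.4844  0.0057  0.042 ]]
head -66.53044095778957 24.328631386764688 0.08432256901386831 0.04781337225729743
[array([ 0.4491, -0.0157,  0.01  ]), array([ 0.4821, -0.0002,  0.01  ])]
[array([0.4067, 0.0636, 0.042 ]), array([0.449 , 0.0852, 0.042 ])]
```

```bash
python3 - <<'E'
from h import *
rows([(.4456,.0353,.13,114),(.4456,.0353,.056,114)])
E
```

```text
now [ 0.4605 -0.0465  0.2102] yaw 93.96 q [ 0.75 -0.05 -0.68  1.91 -0.03  1.26  0.15] F [-0.6  0.1  0.4] open 1.003
[0.0826, -0.0092, 0.0802] wz -20.04
[0.0826, -0.0092, 0.1542] wz -20.04
```

Call:
{"name": "servo_tool", "arguments": {
  "commands": [
    {"dx": 0.04, "dy": -0.005, "dz": 0.02, "wx": 0, "wy": 0, "wz": -7, "claw": 0.05},
    {"dx": 0.0826, "dy": -0.0092, "dz": 0.04, "wx": 0, "wy": 0, "wz": -14, "claw": 0.05},
    {"dx": 0.0826, "dy": -0.0092, "dz": 0.07, "wx": 0, "wy": 0, "wz": -20, "claw": 0.05},
    {"dx": 0.0826, "dy": -0.0092, "dz": 0.08, "wx": 0, "wy": 0, "wz": -20, "claw": 0.05},
    {"dx": 0.0826, "dy": -0.0092, "dz": 0.08, "wx": 0, "wy": 0, "wz": -20, "claw": 0.05},
    {"dx": 0.0826, "dy": -0.0092, "dz": 0.08, "wx": 0, "wy": 0, "wz": -20, "claw": 0.05}
  ]
}}

```text
clock: 2.95
tcp_pos: [0.446, 0.0346, 0.1305]
tcp_rot: [0.546, 0.838, -0.0, -0.0]
ft_force: [0.8, 0.6, 0.1]
opening: 0.588
grip_force: 0.0
```

```bash
python3 - <<'E'
from h import *
rows([(.4456,.0353,.13,114),(.4456,.0353,.056,114)])
E
```

```text
now [0.446  0.0346 0.1305] yaw 113.88 q [ 0.65  0.   -0.78  2.04  0.    1.1   0.29] F [0.8 0.6 0.1] open 0.588
[0.0008, -0.0001, 0.0005] wz -0.12
[0.0008, -0.0, 0.0745] wz -0.12
```

Call:
{"name": "servo_tool", "arguments": {
  "commands": [
    {"dx": 0.0005, "dy": 0, "dz": 0.03, "wx": 0, "wy": 0, "wz": 0, "claw": 0.05},
    {"dx": 0.0005, "dy": 0, "dz": 0.055, "wx": 0, "wy": 0, "wz": 0, "claw": 0.05},
    {"dx": 0.0005, "dy": 0, "dz": 0.068, "wx": 0, "wy": 0, "wz": 0, "claw": 0.05},
    {"dx": 0.0005, "dy": 0, "dz": 0.074, "wx": 0, "wy": 0, "wz": 0, "claw": 0.05},
    {"dx": 0.0005, "dy": 0, "dz": 0.074, "wx": 0, "wy": 0, "wz": 0, "claw": 0.03},
    {"dx": 0.0005, "dy": 0, "dz": 0.074, "wx": 0, "wy": 0, "wz": 0, "claw": 0.015},
    {"dx": 0.0005, "dy": 0, "dz": 0.074, "wx": 0, "wy": 0, "wz": 0, "claw": 0},
    {"dx": 0.0005, "dy": 0, "dz": 0.074, "wx": 0, "wy": 0, "wz": 0, "claw": 0},
    {"dx": 0.0005, "dy": 0, "dz": 0.074, "wx": 0, "wy": 0, "wz": 0, "claw": 0},
    {"dx": 0.0005, "dy": 0, "dz": 0.074, "wx": 0, "wy": 0, "wz": 0, "claw": 0},
    {"dx": 0.0005, "dy": 0, "dz": 0.074, "wx": 0, "wy": 0, "wz": 0, "claw": 0}
  ]
}}

```text
clock: 3.87
tcp_pos: [0.4465, 0.035, 0.0573]
tcp_rot: [0.545, 0.838, 0.0, 0.001]
ft_force: [-0.9, -2.0, 6.8]
opening: 0.105
grip_force: 63.7
```

```bash
python3 - <<'E'
from h import *
np.set_printoptions(precision=4,suppress=True)
ci=calibration("side");f=lambda u,v,z:onz(ci,180+(u+.5)/5-.5,180+(v+.5)/5-.5,z)
P=np.array([f(485,250,.056),f(640,345,.056),f(493,535,.056),f(335,415,.056)]);print("case",P,P.mean(0))
for a,b in ((0,3),(1,2)): d=P[b]-P[a];print(np.degrees(np.arctan2(d[1],d[0])),np.linalg.norm(d))
P=np.array([f(482,312,.082),f(557,360,.082),f(465,482,.082),f(388,428,.082)]);print("rim",P,P.mean(0))
for a,b in ((0,3),(1,2)): d=P[b]-P[a];print(np.degrees(np.arctan2(d[1],d[0])),np.linalg.norm(d))
rows([(.4465,.035,.25,114)])
E
```

```text
case [[0.4477 0.247  0.056 ]
 [0.4348 0.3936 0.056 ]
 [0.6316 0.4045 0.056 ]
 [0.6367 0.2523 0.056 ]] [0.5377 0.3244 0.056 ]
1.6125498020166558 0.18901284196210238
3.1629740425883015 0.19717334250913646
rim [[0.505  0.2894 0.082 ]
 [0.4995 0.3591 0.082 ]
 [0.6223 0.3691 0.082 ]
 [0.6271 0.2982 0.082 ]] [0.5635 0.3289 0.082 ]
4.116076589166087 0.12237466887354279
4.642461068635681 0.12323335409232364
now [0.4465 0.035  0.0573] yaw 113.95 q [ 0.62  0.13 -0.78  2.11  0.12  0.94  0.19] F [-0.9 -2.   6.8] open 0.105
[-0.0003, 0.0002, -0.1927] wz -0.05
```

Call:
{"name": "servo_tool", "arguments": {
  "commands": [
    {"dx": 0, "dy": 0, "dz": -0.015, "wx": 0, "wy": 0, "wz": 0, "claw": 0},
    {"dx": 0, "dy": 0, "dz": -0.045, "wx": 0, "wy": 0, "wz": 0, "claw": 0},
    {"dx": 0, "dy": 0, "dz": -0.08, "wx": 0, "wy": 0, "wz": 0, "claw": 0},
    {"dx": 0, "dy": 0, "dz": -0.115, "wx": 0, "wy": 0, "wz": 0, "claw": 0},
    {"dx": 0, "dy": 0, "dz": -0.15, "wx": 0, "wy": 0, "wz": 0, "claw": 0},
    {"dx": 0, "dy": 0, "dz": -0.18, "wx": 0, "wy": 0, "wz": 0, "claw": 0},
    {"dx": 0, "dy": 0, "dz": -0.195, "wx": 0, "wy": 0, "wz": 0, "claw": 0}
  ]
}}

```text
clock: 4.45
tcp_pos: [0.4469, 0.0358, 0.2549]
tcp_rot: [0.545, 0.839, 0.001, 0.002]
ft_force: [0.5, -0.5, -3.3]
opening: 0.104
grip_force: 62.3
```

```bash
python3 - <<'E'
from h import *
rows([(.48,.1,.25,108),(.52,.18,.25,100),(.56,.25,.25,94)])
E
```

```text
now [0.4469 0.0358 0.2549] yaw 114.0 q [ 0.69 -0.13 -0.75  1.88 -0.09  1.35  0.38] F [ 0.5 -0.5 -3.3] open 0.104
[0.0452, 0.0563, 0.005] wz 6.0
[0.102, 0.1254, 0.0051] wz 14.0
[0.1497, 0.1904, 0.0052] wz 20.0
```

Call:
{"name": "servo_tool", "arguments": {
  "commands": [
    {"dx": 0.015, "dy": 0.018, "dz": 0, "wx": 0, "wy": 0, "wz": 2, "claw": 0},
    {"dx": 0.035, "dy": 0.044, "dz": 0, "wx": 0, "wy": 0, "wz": 5, "claw": 0},
    {"dx": 0.06, "dy": 0.075, "dz": 0, "wx": 0, "wy": 0, "wz": 8, "claw": 0},
    {"dx": 0.085, "dy": 0.106, "dz": 0, "wx": 0, "wy": 0, "wz": 11, "claw": 0},
    {"dx": 0.11, "dy": 0.137, "dz": 0, "wx": 0, "wy": 0, "wz": 14, "claw": 0},
    {"dx": 0.132, "dy": 0.168, "dz": 0, "wx": 0, "wy": 0, "wz": 17, "claw": 0},
    {"dx": 0.145, "dy": 0.185, "dz": 0, "wx": 0, "wy": 0, "wz": 19, "claw": 0},
    {"dx": 0.15, "dy": 0.19, "dz": 0.002, "wx": 0, "wy": 0, "wz": 20, "claw": 0},
    {"dx": 0.15, "dy": 0.19, "dz": 0.002, "wx": 0, "wy": 0, "wz": 20, "claw": 0},
    {"dx": 0.15, "dy": 0.19, "dz": 0.002, "wx": 0, "wy": 0, "wz": 20, "claw": 0}
  ]
}}

```text
clock: 5.28
tcp_pos: [0.5576, 0.2497, 0.2481]
tcp_rot: [0.681, 0.732, -0.001, -0.001]
ft_force: [-0.1, -0.6, -3.1]
opening: 0.102
grip_force: 62.4
```

```bash
python3 - <<'E'
from h import *
import json
c=calibration("wrist");a=snap("wrist","w2");json.dump({k:np.array(v).tolist() for k,v in c.items()},open("pics/w2.json","w"))
rows([]);print(blobs(a,red(a)))
E
```

```text
now [0.5579 0.2487 0.2485] yaw 93.99 q [ 0.27  0.37 -0.93  1.51  0.29  1.41 -0.61] F [ 0.5  0.6 -3.9] open 0.106
[([169.6, 39.2], [159, 30, 25, 19, 313]), ([338.3, 84.5], [335, 81, 8, 8, 47]), ([185.5, 224.0], [183, 215, 6, 19, 30])]
```

View pics/w2.png

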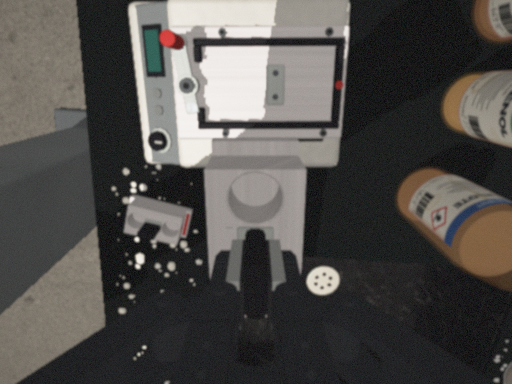

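The wrist picture shows the nest rim with corners near (195,40), (345,40), (342,130) and (198,128). The key is at (275,85), the red dot at (339,85), the pivot at (187,85) and the pin at (169,39). I'll take a second view shifted along world x.

Call:
{"name": "servo_tool", "arguments": {
  "commands": [
    {"dx": 0, "dy": 0.025, "dz": 0, "wx": 0, "wy": 0, "wz": 0, "claw": 0},
    {"dx": 0, "dy": 0.055, "dz": 0, "wx": 0, "wy": 0, "wz": 0, "claw": 0},
    {"dx": 0, "dy": 0.07, "dz": 0, "wx": 0, "wy": 0, "wz": 0, "claw": 0},
    {"dx": 0, "dy": 0.07, "dz": 0, "wx": 0, "wy": 0, "wz": 0, "claw": 0},
    {"dx": 0, "dy": 0.07, "dz": 0, "wx": 0, "wy": 0, "wz": 0, "claw": 0}
  ]
}}

```text
clock: 5.75
tcp_pos: [0.6286, 0.2525, 0.2488]
tcp_rot: [0.683, 0.73, -0.001, -0.0]
ft_force: [0.5, -0.0, -3.6]
opening: 0.108
grip_force: 62.3
```

```bash
python3 - <<'E'
from h import *
import json
c=calibration("wrist");a=snap("wrist","w3");json.dump({k:np.array(v).tolist() for k,v in c.items()},open("pics/w3.json","w"))
rows([]);print(blobs(a,red(a)))
b=cv2.imread("pics/w2.png")[:,:,::-1]
x=np.vstack([cv2.resize(b[20:140,150:350],None,fx=3,fy=2.5),cv2.resize(a[20:140,80:280],None,fx=3,fy=2.5)])
cv2.imwrite("pics/c3.png",x[:,:,::-1])
E
```

```text
now [0.6278 0.2533 0.2492] yaw 93.91 q [ 0.18  0.51 -0.88  1.34  0.39  1.47 -0.6 ] F [-0.8 -0.2 -4.8] open 0.104
[([72.0, 34.6], [61, 26, 33, 19, 290]), ([255.9, 81.3], [253, 77, 7, 10, 58]), ([128.2, 221.7], [126, 213, 5, 19, 32])]
```

View pics/c3.png

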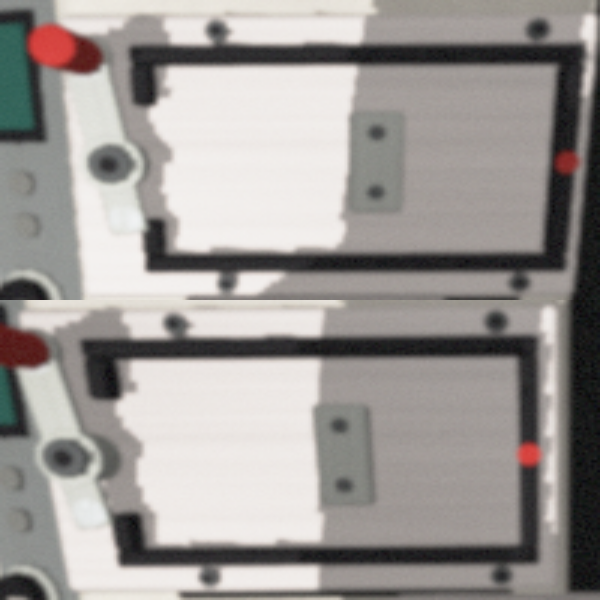

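```bash
python3 - <<'E'
from h import *
import json
np.set_printoptions(precision=4,suppress=True)
a=json.load(open("pics/w2.json"));b=json.load(open("pics/w3.json"))
A=lambda u,v:(150+(u+.5)/3-.5,20+(v+.5)/2.5-.5);B=lambda u,v:(80+(u+.5)/3-.5,20+(v+.5)/2.5-.5)
pts=dict(TL=((130,45),(83,40)),TR=((585,43),(538,36)),BR=((566,270),(537,264)),BL=((147,272),(120,265)),s1=((376,132),(339,125)),s2=((376,192),(344,185)),
k1=((352,110),(314,104)),k2=((405,112),(368,104)),k3=((403,213),(374,205)),k4=((348,211),(320,207)),dot=((566,163),(529,155)),piv=((110,163),(66,158)))
zz=dict(TL=.082,TR=.082,BR=.082,BL=.082,dot=.082,piv=.09)
W={}
for k,(p,q) in pts.items():
    z=zz.get(k,.077);o1=onz(a,*A(*p),z);o2=onz(b,*B(*q),z);W[k]=(o1+o2)/2
    print(k,*tri(a,A(*p),b,B(*q)),"plane",o1[:2],o2[:2])
h=lambda p,q:np.degrees(np.arctan2(*(W[q]-W[p])[1::-1]))
print("head",h("TL","TR"),h("BL","BR"),h("BL","TL")-90,h("BR","TR")-90,h("s2","s1")-90)
print("rim c",(W["TL"]+W["TR"]+W["BR"]+W["BL"])/4,"key c",sum(W[k] for k in("k1","k2","k3","k4"))/4,(W["s1"]+W["s2"])/2)
print("pin",onz(a,*A(52,46),.121),"pin tri",tri(a,A(52,46),b,(68,34)))
E
```

```text
TL [0.4971 0.3612 0.0803] 0.0001336362240317556 plane [0.4974 0.3611] [0.4978 0.361 ]
TR [0.6237 0.3709 0.0792] 5.885570370463285e-05 plane [0.623  0.3705] [0.6237 0.3705]
BR [0.6286 0.2961 0.0839] 0.0002899199966201525 plane [0.629 0.296] [0.6286 0.2957]
BL [0.5033 0.2867 0.0822] 0.0006480463572873687 plane [0.5033 0.2863] [0.5032 0.287 ]
s1 [0.5681 0.3389 0.0776] 0.0002609410616346758 plane [0.5681 0.3388] [0.5679 0.3391]
s2 [0.5698 0.319  0.0785] 0.0002998092492885581 plane [0.5699 0.3187] [0.5695 0.319 ]
k1 [0.5606 0.3455 0.0764] 3.946747145277035e-05 plane [0.5606 0.3455] [0.5607 0.3454]
k2 [0.576  0.3463 0.0752] 0.0005512679001964991 plane [0.5759 0.3459] [0.5763 0.3465]
k3 [0.5786 0.3124 0.0772] 0.0006368655146856687 plane [0.5786 0.3121] [0.5786 0.3127]
k4 [0.5622 0.3112 0.0759] 0.0006735590792596986 plane [0.5621 0.3116] [0.5624 0.3109]
dot [0.6237 0.3327 0.0811] 0.0003466673967439748 plane [0.6235 0.3325] [0.6237 0.3329]
piv [0.4937 0.3234 0.0902] 0.00011799725286760498 plane [0.4936 0.3234] [0.4936 0.3233]
head 4.3234878289712 4.1987857606403916 4.353783338203357 4.201620373842744 4.849607847903698
rim c [0.5633 0.3285 0.082 ] key c [0.5694 0.3288 0.077 ] [0.5689 0.3289 0.077 ]
pin [0.4857 0.3558 0.121 ] pin tri (array([0.4856, 0.3564, 0.1207]), np.float64(0.001103921167346684))
```

```bash
python3 - <<'E'
from h import *
rows([(.5633,.3285,.23,184.3),(.5633,.3285,.15,184.3)])
E
```

```text
now [0.6278 0.2533 0.2492] yaw 93.91 q [ 0.18  0.51 -0.88  1.34  0.39  1.47 -0.6 ] F [-0.8 -0.2 -4.8] open 0.104
[0.0794, -0.0592, 0.0192] wz -90.39
[0.0795, -0.0591, 0.0992] wz -90.39
```

Call:
{"name": "servo_tool", "arguments": {
  "commands": [
    {"dx": 0.005, "dy": -0.008, "dz": 0, "wx": 0, "wy": 0, "wz": -4, "claw": 0},
    {"dx": 0.015, "dy": -0.02, "dz": 0, "wx": 0, "wy": 0, "wz": -11, "claw": 0},
    {"dx": 0.028, "dy": -0.033, "dz": 0, "wx": 0, "wy": 0, "wz": -18, "claw": 0},
    {"dx": 0.04, "dy": -0.045, "dz": 0, "wx": 0, "wy": 0, "wz": -25, "claw": 0},
    {"dx": 0.05, "dy": -0.053, "dz": 0, "wx": 0, "wy": 0, "wz": -32, "claw": 0},
    {"dx": 0.06, "dy": -0.059, "dz": 0, "wx": 0, "wy": 0, "wz": -39, "claw": 0},
    {"dx": 0.07, "dy": -0.059, "dz": 0, "wx": 0, "wy": 0, "wz": -46, "claw": 0},
    {"dx": 0.076, "dy": -0.059, "dz": 0.005, "wx": 0, "wy": 0, "wz": -53, "claw": 0},
    {"dx": 0.0795, "dy": -0.059, "dz": 0.01, "wx": 0, "wy": 0, "wz": -60, "claw": 0},
    {"dx": 0.0795, "dy": -0.059, "dz": 0.015, "wx": 0, "wy": 0, "wz": -67, "claw": 0},
    {"dx": 0.0795, "dy": -0.059, "dz": 0.019, "wx": 0, "wy": 0, "wz": -74, "claw": 0},
    {"dx": 0.0795, "dy": -0.059, "dz": 0.019, "wx": 0, "wy": 0, "wz": -81, "claw": 0},
    {"dx": 0.0795, "dy": -0.059, "dz": 0.019, "wx": 0, "wy": 0, "wz": -87, "claw": 0},
    {"dx": 0.0795, "dy": -0.059, "dz": 0.019, "wx": 0, "wy": 0, "wz": -90.4, "claw": 0},
    {"dx": 0.0795, "dy": -0.059, "dz": 0.019, "wx": 0, "wy": 0, "wz": -90.4, "claw": 0},
    {"dx": 0.0795, "dy": -0.059, "dz": 0.019, "wx": 0, "wy": 0, "wz": -90.4, "claw": 0}
  ]
}}

```text
clock: 7.13
tcp_pos: [0.5632, 0.3292, 0.2307]
tcp_rot: [-0.037, 0.999, -0.001, 0.0]
ft_force: [-0.4, 0.9, -3.8]
opening: 0.109
grip_force: 62.3
```

```bash
python3 - <<'E'
from h import *
rows([(.5633,.3285,.23,184.3),(.5633,.3285,.145,184.3)])
E
```

```text
now [0.5632 0.3292 0.2307] yaw -175.71 q [ 0.24  0.61 -1.2   1.43  0.57  1.48  0.7 ] F [-0.4  0.9 -3.8] open 0.109
[-0.0, -0.0007, 0.0007] wz -0.01
[0.0, -0.0006, 0.0857] wz -0.01
```

Call:
{"name": "servo_tool", "arguments": {
  "commands": [
    {"dx": 0, "dy": -0.0006, "dz": 0.02, "wx": 0, "wy": 0, "wz": 0, "claw": 0},
    {"dx": 0, "dy": -0.0006, "dz": 0.045, "wx": 0, "wy": 0, "wz": 0, "claw": 0},
    {"dx": 0, "dy": -0.0006, "dz": 0.065, "wx": 0, "wy": 0, "wz": 0, "claw": 0},
    {"dx": 0, "dy": -0.0006, "dz": 0.078, "wx": 0, "wy": 0, "wz": 0, "claw": 0},
    {"dx": 0, "dy": -0.0006, "dz": 0.085, "wx": 0, "wy": 0, "wz": 0, "claw": 0},
    {"dx": 0, "dy": -0.0006, "dz": 0.089, "wx": 0, "wy": 0, "wz": 0, "claw": 0},
    {"dx": 0, "dy": -0.0006, "dz": 0.092, "wx": 0, "wy": 0, "wz": 0, "claw": 0},
    {"dx": 0, "dy": -0.0006, "dz": 0.094, "wx": 0, "wy": 0, "wz": 0, "claw": 0},
    {"dx": 0, "dy": -0.0006, "dz": 0.094, "wx": 0, "wy": 0, "wz": 0, "claw": 0}
  ]
}}

```text
clock: 7.88
tcp_pos: [0.5641, 0.3295, 0.1369]
tcp_rot: [-0.038, 0.999, 0.0, 0.0]
ft_force: [0.4, 0.6, -3.7]
opening: 0.105
grip_force: 62.3
```

Call:
{"name": "servo_tool", "arguments": {
  "commands": [
    {"dx": 0, "dy": 0, "dz": 0.001, "wx": 0, "wy": 0, "wz": 0, "claw": 0},
    {"dx": 0, "dy": 0, "dz": 0.002, "wx": 0, "wy": 0, "wz": 0, "claw": 0},
    {"dx": 0, "dy": 0, "dz": 0.003, "wx": 0, "wy": 0, "wz": 0, "claw": 0},
    {"dx": 0, "dy": 0, "dz": 0.0035, "wx": 0, "wy": 0, "wz": 0, "claw": 0},
    {"dx": 0, "dy": 0, "dz": 0.0035, "wx": 0, "wy": 0, "wz": 0, "claw": 0}
  ]
}}

```text
clock: 8.3
tcp_pos: [0.5639, 0.3291, 0.1327]
tcp_rot: [-0.038, 0.999, -0.0, -0.0]
ft_force: [0.0, -0.7, -3.6]
opening: 0.107
grip_force: 62.3
```

Call:
{"name": "servo_tool", "arguments": {
  "commands": [
    {"dx": 0, "dy": 0, "dz": 0.0005, "wx": 0, "wy": 0, "wz": 0, "claw": 0},
    {"dx": 0, "dy": 0, "dz": 0.001, "wx": 0, "wy": 0, "wz": 0, "claw": 0},
    {"dx": 0, "dy": 0, "dz": 0.0015, "wx": 0, "wy": 0, "wz": 0, "claw": 0},
    {"dx": 0, "dy": 0, "dz": 0.002, "wx": 0, "wy": 0, "wz": 0, "claw": 0},
    {"dx": 0, "dy": 0, "dz": 0.002, "wx": 0, "wy": 0, "wz": 0, "claw": 0}
  ]
}}

```text
clock: 8.72
tcp_pos: [0.5638, 0.3291, 0.1306]
tcp_rot: [-0.038, 0.999, -0.0, -0.0]
ft_force: [-0.2, 0.8, -2.8]
opening: 0.107
grip_force: 62.3
```

Call:
{"name": "servo_tool", "arguments": {
  "commands": [
    {"dx": 0, "dy": 0, "dz": 0.0005, "wx": 0, "wy": 0, "wz": 0, "claw": 0},
    {"dx": 0, "dy": 0, "dz": 0.001, "wx": 0, "wy": 0, "wz": 0, "claw": 0},
    {"dx": 0, "dy": 0, "dz": 0.0015, "wx": 0, "wy": 0, "wz": 0, "claw": 0},
    {"dx": 0, "dy": 0, "dz": 0.0015, "wx": 0, "wy": 0, "wz": 0, "claw": 0}
  ]
}}

```text
clock: 9.05
tcp_pos: [0.5638, 0.3291, 0.1291]
tcp_rot: [-0.038, 0.999, -0.0, -0.0]
ft_force: [0.2, -0.3, -3.2]
opening: 0.107
grip_force: 62.3
```

Call:
{"name": "servo_tool", "arguments": {
  "commands": [
    {"dx": 0, "dy": 0, "dz": 0.0005, "wx": 0, "wy": 0, "wz": 0, "claw": 0},
    {"dx": 0, "dy": 0, "dz": 0.001, "wx": 0, "wy": 0, "wz": 0, "claw": 0},
    {"dx": 0, "dy": 0, "dz": 0.0015, "wx": 0, "wy": 0, "wz": 0, "claw": 0},
    {"dx": 0, "dy": 0, "dz": 0.002, "wx": 0, "wy": 0, "wz": 0, "claw": 0},
    {"dx": 0, "dy": 0, "dz": 0.002, "wx": 0, "wy": 0, "wz": 0, "claw": 0}
  ]
}}

```text
clock: 9.47
tcp_pos: [0.5638, 0.3291, 0.1271]
tcp_rot: [-0.038, 0.999, -0.0, -0.0]
ft_force: [1.0, -0.8, -4.0]
opening: 0.105
grip_force: 62.3
```

Call:
{"name": "servo_tool", "arguments": {
  "commands": [
    {"dx": 0, "dy": 0, "dz": 0.0004, "wx": 0, "wy": 0, "wz": 0, "claw": 0},
    {"dx": 0, "dy": 0, "dz": 0.0008, "wx": 0, "wy": 0, "wz": 0, "claw": 0},
    {"dx": 0, "dy": 0, "dz": 0.0012, "wx": 0, "wy": 0, "wz": 0, "claw": 0},
    {"dx": 0, "dy": 0, "dz": 0.0012, "wx": 0, "wy": 0, "wz": 0, "claw": 0}
  ]
}}

```text
clock: 9.8
tcp_pos: [0.5638, 0.3292, 0.1264]
tcp_rot: [-0.038, 0.999, -0.0, 0.0]
ft_force: [-0.6, -2.0, -2.0]
opening: 0.108
grip_force: 62.8
```

Call:
{"name": "servo_tool", "arguments": {
  "commands": [
    {"dx": 0, "dy": 0, "dz": 0, "wx": 0, "wy": 0, "wz": 0, "claw": 0.015},
    {"dx": 0, "dy": 0, "dz": 0, "wx": 0, "wy": 0, "wz": 0, "claw": 0.03},
    {"dx": 0, "dy": 0, "dz": 0, "wx": 0, "wy": 0, "wz": 0, "claw": 0.04},
    {"dx": 0, "dy": 0, "dz": 0, "wx": 0, "wy": 0, "wz": 0, "claw": 0.04},
    {"dx": 0, "dy": 0, "dz": -0.01, "wx": 0, "wy": 0, "wz": 0, "claw": 0.04},
    {"dx": 0, "dy": 0, "dz": -0.04, "wx": 0, "wy": 0, "wz": 0, "claw": 0.04},
    {"dx": 0, "dy": 0, "dz": -0.075, "wx": 0, "wy": 0, "wz": 0, "claw": 0.04},
    {"dx": 0, "dy": 0, "dz": -0.1, "wx": 0, "wy": 0, "wz": 0, "claw": 0.02},
    {"dx": 0, "dy": 0, "dz": -0.11, "wx": 0, "wy": 0, "wz": 0, "claw": 0},
    {"dx": 0, "dy": 0, "dz": -0.11, "wx": 0, "wy": 0, "wz": 0, "claw": 0},
    {"dx": 0, "dy": 0, "dz": -0.11, "wx": 0, "wy": 0, "wz": 0, "claw": 0}
  ]
}}

```text
clock: 10.72
tcp_pos: [0.5638, 0.3291, 0.2359]
tcp_rot: [-0.038, 0.999, -0.0, 0.0]
ft_force: [0.3, 0.2, 0.1]
opening: -0.0
grip_force: 0.0
```

```bash
python3 - <<'E'
from h import *
import json
c=calibration("wrist");a=snap("wrist","w4");json.dump({k:np.array(v).tolist() for k,v in c.items()},open("pics/w4.json","w"))
b=snap("side","si1")
rows([]);print(blobs(a,red(a)))
x=np.hstack([a,cv2.resize(b[210:306,240:312],(288,384),interpolation=cv2.INTER_CUBIC)])
cv2.imwrite("pics/c4.png",x[:,:,::-1])
E
```

```text
now [0.5634 0.3283 0.2342] yaw -175.63 q [ 0.24  0.61 -1.2   1.42  0.57  1.49  0.7 ] F [ 0.5  0.2 -1.2] open 0.001
[([92.9, 60.6], [79, 56, 27, 9, 50]), ([298.0, 86.8], [290, 80, 17, 15, 212]), ([253.7, 234.2], [250, 231, 8, 7, 39])]
```

View pics/c4.png

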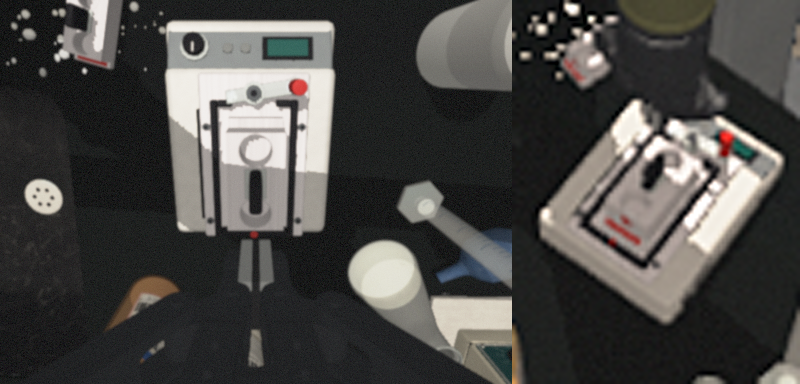

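The picture shows the block in the nest, with its stripe at the red-dot end. The contact height of 0.126 m matches fully home, since a block held on the key would have stopped at 0.134 m. Next is the clip: the closed fingers' +x face pushes the pin round its arc.

```bash
cat >> h.py <<'E'
def push(phi,off=.017,z=.108,rad=.034,ro=.008):
    p=np.radians(phi);r=np.array([np.cos(p),np.sin(p)]);t=np.array([-r[1],r[0]])
    q=np.array([.4937,.3234])+r*(rad+ro)-t*off;return (q[0],q[1],z,phi+90)
E
python3 - <<'E'
from h import *
print(push(104,.021))
rows([push(104,.022,.17),push(104,.022)])
E
```

```text
(np.float64(0.5039154906366099), np.float64(0.3692327803111849), 0.108, 194)
now [0.5634 0.3283 0.2342] yaw -175.63 q [ 0.24  0.61 -1.2   1.42  0.57  1.49  0.7 ] F [ 0.5  0.2 -1.2] open 0.001
[0.0551, 0.0456, 0.0642] wz -9.63
[0.055, 0.0457, 0.1262] wz -9.63
```

Call:
{"name": "servo_tool", "arguments": {
  "commands": [
    {"dx": 0.025, "dy": 0.02, "dz": 0, "wx": 0, "wy": 0, "wz": -5, "claw": 0},
    {"dx": 0.055, "dy": 0.0457, "dz": 0.02, "wx": 0, "wy": 0, "wz": -10, "claw": 0},
    {"dx": 0.055, "dy": 0.0457, "dz": 0.05, "wx": 0, "wy": 0, "wz": -10, "claw": 0},
    {"dx": 0.055, "dy": 0.0457, "dz": 0.065, "wx": 0, "wy": 0, "wz": -10, "claw": 0},
    {"dx": 0.055, "dy": 0.0457, "dz": 0.065, "wx": 0, "wy": 0, "wz": -10, "claw": 0}
  ]
}}

```text
clock: 11.23
tcp_pos: [0.5039, 0.3678, 0.1659]
tcp_rot: [-0.125, 0.992, -0.003, -0.003]
ft_force: [0.5, -1.5, -0.2]
opening: 0.004
grip_force: 0.0
```

```bash
python3 - <<'E'
from h import *
rows([push(104,.022,.14),push(104,.022)]+[push(p) for p in range(104,170,6)])
E
```

```text
now [0.5039 0.3678 0.1659] yaw -165.58 q [ 0.2   0.63 -1.23  1.58  0.6   1.37  0.73] F [ 0.5 -1.5 -0.2] open 0.004
[-0.0016, 0.0014, 0.0259] wz 0.42
[-0.0018, 0.0016, 0.0579] wz 0.42
[0.0032, 0.0016, 0.0579] wz 0.42
[0.0077, 0.0032, 0.0579] wz -5.58
[0.0123, 0.0043, 0.058] wz -11.58
[0.017, 0.0049, 0.058] wz -17.58
[0.0217, 0.005, 0.058] wz -23.58
[0.0265, 0.0047, 0.0581] wz -29.58
[0.0311, 0.0038, 0.0581] wz -35.58
[0.0357, 0.0024, 0.0581] wz -41.58
[0.0401, 0.0006, 0.0582] wz -47.58
[0.0442, -0.0016, 0.0582] wz -53.58
[0.0481, -0.0043, 0.0583] wz -59.58
```

Call:
{"name": "servo_tool", "arguments": {
  "commands": [
    {"dx": -0.002, "dy": 0.0016, "dz": 0.025, "wx": 0, "wy": 0, "wz": 0, "claw": 0},
    {"dx": -0.002, "dy": 0.0016, "dz": 0.047, "wx": 0, "wy": 0, "wz": 0, "claw": 0},
    {"dx": -0.002, "dy": 0.0016, "dz": 0.058, "wx": 0, "wy": 0, "wz": 0, "claw": 0},
    {"dx": -0.002, "dy": 0.0016, "dz": 0.058, "wx": 0, "wy": 0, "wz": 0, "claw": 0},
    {"dx": 0.003, "dy": 0.0016, "dz": 0.058, "wx": 0, "wy": 0, "wz": 0, "claw": 0},
    {"dx": 0.0077, "dy": 0.0032, "dz": 0.058, "wx": 0, "wy": 0, "wz": -6, "claw": 0},
    {"dx": 0.0123, "dy": 0.0043, "dz": 0.058, "wx": 0, "wy": 0, "wz": -12, "claw": 0},
    {"dx": 0.017, "dy": 0.0049, "dz": 0.058, "wx": 0, "wy": 0, "wz": -18, "claw": 0},
    {"dx": 0.0217, "dy": 0.005, "dz": 0.058, "wx": 0, "wy": 0, "wz": -24, "claw": 0},
    {"dx": 0.0265, "dy": 0.0047, "dz": 0.058, "wx": 0, "wy": 0, "wz": -30, "claw": 0},
    {"dx": 0.0311, "dy": 0.0038, "dz": 0.058, "wx": 0, "wy": 0, "wz": -36, "claw": 0},
    {"dx": 0.0311, "dy": 0.0038, "dz": 0.058, "wx": 0, "wy": 0, "wz": -36, "claw": 0}
  ]
}}

```text
clock: 12.23
tcp_pos: [0.4743, 0.3681, 0.1153]
tcp_rot: [-0.427, 0.904, 0.001, 0.002]
ft_force: [0.3, 3.0, 0.9]
opening: -0.001
grip_force: 1.4
```

```bash
python3 - <<'E'
from h import *
rows([push(p) for p in (140,146,152,158,164,170,174,178,181)])
a=snap("wrist","w5");i=calibration("wrist");B=[b for b in blobs(a,red(a)) if b[1][4]>60];print(B);print([onz(i,*b[0],.118) for b in B])
E
```

```text
now [0.4743 0.3681 0.1153] yaw -129.44 q [ 0.26  0.7  -1.32  1.7   0.71  1.31  1.25] F [0.3 3.  0.9] open -0.001
[0.0048, -0.0015, 0.0073] wz 0.56
[0.0093, 0.0001, 0.0072] wz -5.44
[0.0139, 0.0012, 0.0072] wz -11.44
[0.0186, 0.0018, 0.0072] wz -17.44
[0.0233, 0.002, 0.0072] wz -23.44
[0.0281, 0.0016, 0.0072] wz -29.44
[0.0312, 0.0011, 0.0072] wz -33.44
[0.0343, 0.0004, 0.0071] wz -37.44
[0.0365, -0.0003, 0.0071] wz -40.44
[([230.5, 234.9], [216, 209, 27, 50, 1036])]
[array([0.47234402, 0.34902262, 0.118     ])]
```

```bash
cat >> h.py <<'E'
def pushy(phi,gap=0,z=.107,yaw=160,rad=.034):
    p=np.radians(phi);n=np.radians(yaw+90);n=np.array([np.cos(n),np.sin(n)])
    q=np.array([.4937,.3234])+rad*np.array([np.cos(p),np.sin(p)])-n*(.0205+gap);return (q[0],q[1],z,yaw)
E
python3 - <<'E'
from h import *
rows([pushy(130,.006,.17)])
E
```

```text
now [0.4744 0.368  0.1151] yaw -129.71 q [ 0.25  0.7  -1.32  1.7   0.71  1.31  1.24] F [-0.2  3.2  1.6] open 0.0
[-0.0092, -0.0009, -0.0549] wz 70.29
```

Call:
{"name": "servo_tool", "arguments": {
  "commands": [
    {"dx": -0.006, "dy": 0, "dz": 0, "wx": 0, "wy": 0, "wz": 0, "claw": 0},
    {"dx": -0.008, "dy": 0, "dz": -0.02, "wx": 0, "wy": 0, "wz": 0, "claw": 0},
    {"dx": -0.009, "dy": 0, "dz": -0.045, "wx": 0, "wy": 0, "wz": 5, "claw": 0},
    {"dx": -0.009, "dy": 0, "dz": -0.062, "wx": 0, "wy": 0, "wz": 12, "claw": 0},
    {"dx": -0.009, "dy": 0, "dz": -0.062, "wx": 0, "wy": 0, "wz": 19, "claw": 0},
    {"dx": -0.009, "dy": 0, "dz": -0.062, "wx": 0, "wy": 0, "wz": 26, "claw": 0},
    {"dx": -0.009, "dy": 0, "dz": -0.062, "wx": 0, "wy": 0, "wz": 33, "claw": 0},
    {"dx": -0.009, "dy": 0, "dz": -0.062, "wx": 0, "wy": 0, "wz": 40, "claw": 0},
    {"dx": -0.009, "dy": 0, "dz": -0.062, "wx": 0, "wy": 0, "wz": 47, "claw": 0},
    {"dx": -0.009, "dy": 0, "dz": -0.062, "wx": 0, "wy": 0, "wz": 54, "claw": 0},
    {"dx": -0.009, "dy": 0, "dz": -0.062, "wx": 0, "wy": 0, "wz": 61, "claw": 0},
    {"dx": -0.009, "dy": 0, "dz": -0.062, "wx": 0, "wy": 0, "wz": 67, "claw": 0},
    {"dx": -0.009, "dy": 0, "dz": -0.062, "wx": 0, "wy": 0, "wz": 70, "claw": 0},
    {"dx": -0.009, "dy": 0, "dz": -0.062, "wx": 0, "wy": 0, "wz": 70, "claw": 0},
    {"dx": -0.009, "dy": 0, "dz": -0.062, "wx": 0, "wy": 0, "wz": 70, "claw": 0}
  ]
}}

```text
clock: 13.53
tcp_pos: [0.4807, 0.3733, 0.1755]
tcp_rot: [0.17, 0.985, -0.0, 0.001]
ft_force: [1.1, -0.1, -0.3]
opening: 0.003
grip_force: 0.0
```

```bash
python3 - <<'E'
from h import *
rows([pushy(130,.006),pushy(130)]+[pushy(p) for p in range(136,184,6)])
a=snap("wrist","w6");i=calibration("wrist");B=[b for b in blobs(a,red(a)) if b[1][4]>60];print(B);print([onz(i,*b[0],.118) for b in B])
E
```

```text
now [0.4807 0.3733 0.1755] yaw 160.38 q [ 0.14  0.49 -1.1   1.61  0.45  1.32  0.2 ] F [ 1.1 -0.1 -0.3] open 0.003
[0.0003, 0.0011, 0.0685] wz 0.38
[0.0003, -0.0049, 0.0685] wz 0.38
[0.002, -0.0081, 0.0685] wz 0.38
[0.0032, -0.0114, 0.0685] wz 0.38
[0.0042, -0.0148, 0.0685] wz 0.38
[0.0048, -0.0183, 0.0685] wz 0.38
[0.005, -0.0219, 0.0685] wz 0.38
[0.0048, -0.0254, 0.0685] wz 0.38
[0.0043, -0.029, 0.0685] wz 0.38
[0.0034, -0.0324, 0.0686] wz 0.38
[([221.8, 213.9], [211, 197, 21, 33, 473])]
[array([0.47218836, 0.35500537, 0.118     ])]
```

Call:
{"name": "servo_tool", "arguments": {
  "commands": [
    {"dx": 0, "dy": 0.005, "dz": 0.02, "wx": 0, "wy": 0, "wz": 0, "claw": 0},
    {"dx": 0, "dy": 0.005, "dz": 0.04, "wx": 0, "wy": 0, "wz": 0, "claw": 0},
    {"dx": 0, "dy": 0.005, "dz": 0.058, "wx": 0, "wy": 0, "wz": 0, "claw": 0},
    {"dx": 0, "dy": 0.005, "dz": 0.0685, "wx": 0, "wy": 0, "wz": 0, "claw": 0},
    {"dx": 0, "dy": 0.005, "dz": 0.0685, "wx": 0, "wy": 0, "wz": 0, "claw": 0},
    {"dx": 0, "dy": 0.001, "dz": 0.0685, "wx": 0, "wy": 0, "wz": 0, "claw": 0},
    {"dx": 0, "dy": -0.002, "dz": 0.0685, "wx": 0, "wy": 0, "wz": 0, "claw": 0},
    {"dx": 0, "dy": -0.005, "dz": 0.0685, "wx": 0, "wy": 0, "wz": 0, "claw": 0},
    {"dx": 0.002, "dy": -0.008, "dz": 0.0685, "wx": 0, "wy": 0, "wz": 0, "claw": 0},
    {"dx": 0.0032, "dy": -0.0114, "dz": 0.0685, "wx": 0, "wy": 0, "wz": 0, "claw": 0},
    {"dx": 0.0042, "dy": -0.0148, "dz": 0.0685, "wx": 0, "wy": 0, "wz": 0, "claw": 0},
    {"dx": 0.0042, "dy": -0.0148, "dz": 0.0685, "wx": 0, "wy": 0, "wz": 0, "claw": 0}
  ]
}}

```text
clock: 14.58
tcp_pos: [0.4701, 0.3621, 0.1076]
tcp_rot: [0.17, 0.986, 0.001, -0.0]
ft_force: [-1.5, 4.1, 0.9]
opening: -0.002
grip_force: 1.6
```

```bash
python3 - <<'E'
from h import *
rows([pushy(p) for p in range(154,187,6)])
E
```

```text
now [0.4701 0.3621 0.1076] yaw 160.46 q [ 0.14  0.53 -1.08  1.72  0.5   1.19  0.17] F [-1.5  4.1  0.9] open -0.002
[-0.0016, -0.0043, 0.0006] wz 0.46
[-0.0014, -0.0078, 0.0006] wz 0.46
[-0.0015, -0.0114, 0.0006] wz 0.46
[-0.002, -0.0149, 0.0006] wz 0.46
[-0.0029, -0.0184, 0.0005] wz 0.46
[-0.0042, -0.0217, 0.0005] wz 0.46
```

Call:
{"name": "servo_tool", "arguments": {
  "commands": [
    {"dx": 0, "dy": -0.003, "dz": 0, "wx": 0, "wy": 0, "wz": 0, "claw": 0},
    {"dx": 0, "dy": -0.006, "dz": 0, "wx": 0, "wy": 0, "wz": 0, "claw": 0},
    {"dx": -0.0005, "dy": -0.009, "dz": 0, "wx": 0, "wy": 0, "wz": 0, "claw": 0},
    {"dx": -0.001, "dy": -0.012, "dz": 0, "wx": 0, "wy": 0, "wz": 0, "claw": 0},
    {"dx": -0.0015, "dy": -0.015, "dz": 0, "wx": 0, "wy": 0, "wz": 0, "claw": 0},
    {"dx": -0.0025, "dy": -0.0175, "dz": 0, "wx": 0, "wy": 0, "wz": 0, "claw": 0},
    {"dx": -0.003, "dy": -0.0185, "dz": 0, "wx": 0, "wy": 0, "wz": 0, "claw": 0},
    {"dx": -0.003, "dy": -0.0185, "dz": 0, "wx": 0, "wy": 0, "wz": 0, "claw": 0}
  ]
}}

```text
clock: 15.25
tcp_pos: [0.4683, 0.3412, 0.1063]
tcp_rot: [0.171, 0.985, -0.001, 0.0]
ft_force: [-0.7, 2.2, -0.6]
opening: 0.002
grip_force: 0.7
```

```bash
python3 - <<'E'
from h import *
rows([pushy(p) for p in (172,175,178,181,184,187)])
E
```

```text
now [0.4683 0.3412 0.1063] yaw 160.31 q [ 0.19  0.5  -1.09  1.76  0.48  1.18  0.19] F [-0.7  2.2 -0.6] open 0.002
[0.0033, 0.0054, -0.0007] wz 0.31
[0.0029, 0.0037, -0.0007] wz 0.31
[0.0024, 0.002, -0.0007] wz 0.31
[0.0018, 0.0003, -0.0007] wz 0.31
[0.0011, -0.0013, -0.0007] wz 0.31
[0.0004, -0.003, -0.0007] wz 0.31
```

Call:
{"name": "servo_tool", "arguments": {
  "commands": [
    {"dx": 0, "dy": -0.0007, "dz": 0, "wx": 0, "wy": 0, "wz": 0, "claw": 0},
    {"dx": 0, "dy": -0.0014, "dz": 0, "wx": 0, "wy": 0, "wz": 0, "claw": 0},
    {"dx": 0, "dy": -0.002, "dz": 0, "wx": 0, "wy": 0, "wz": 0, "claw": 0},
    {"dx": 0, "dy": -0.002, "dz": 0, "wx": 0, "wy": 0, "wz": 0, "claw": 0}
  ]
}}

```text
clock: 15.58
tcp_pos: [0.4677, 0.3401, 0.1065]
tcp_rot: [0.171, 0.985, -0.0, 0.0]
ft_force: [2.0, 1.7, 0.0]
opening: -0.007
grip_force: 0.9
```

Call:
{"name": "servo_tool", "arguments": {
  "commands": [
    {"dx": 0, "dy": -0.0007, "dz": 0, "wx": 0, "wy": 0, "wz": 0, "claw": 0},
    {"dx": 0, "dy": -0.0014, "dz": 0, "wx": 0, "wy": 0, "wz": 0, "claw": 0},
    {"dx": 0, "dy": -0.0014, "dz": 0, "wx": 0, "wy": 0, "wz": 0, "claw": 0}
  ]
}}

```text
clock: 15.83
tcp_pos: [0.467, 0.3391, 0.1066]
tcp_rot: [0.17, 0.985, -0.0, 0.0]
ft_force: [1.8, 1.3, -0.1]
opening: 0.0
grip_force: 1.0
```

Call:
{"name": "servo_tool", "arguments": {
  "commands": [
    {"dx": 0, "dy": -0.0007, "dz": 0, "wx": 0, "wy": 0, "wz": 0, "claw": 0},
    {"dx": 0, "dy": -0.0015, "dz": 0, "wx": 0, "wy": 0, "wz": 0, "claw": 0},
    {"dx": 0, "dy": -0.0015, "dz": 0, "wx": 0, "wy": 0, "wz": 0, "claw": 0}
  ]
}}

```text
clock: 16.08
tcp_pos: [0.4664, 0.3377, 0.1066]
tcp_rot: [0.17, 0.985, -0.0, 0.0]
ft_force: [1.6, 2.3, -1.0]
opening: 0.0
grip_force: 1.1
```

```bash
python3 - <<'E'
from h import *
i=calibration("wrist");a=snap("wrist","w7");B=[b for b in blobs(a,red(a)) if b[1][4]>60];print(B);print([onz(i,*b[0],.118) for b in B])
b=snap("side","si2");cv2.imwrite("pics/c5.png",np.hstack([a,cv2.resize(b[210:306,240:312],(288,384),interpolation=cv2.INTER_CUBIC)])[:,:,::-1])
E
```

```text
[([213.9, 263.3], [199, 236, 31, 55, 1126])]
[array([0.45334288, 0.32476331, 0.118     ])]
```

View pics/c5.png

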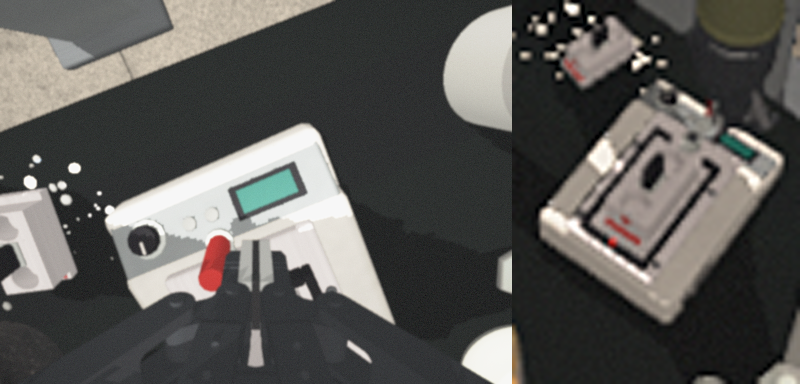

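The picture shows the pin left of the fingers, base near (218,240) and top near (209,283). The clip hasn't yet pushed back at a stop, so I'll work out its angle.

```bash
python3 - <<'E'
from h import *
i=calibration("wrist")
for p,z in (((209,283),.121),((218,240),.087)):
    q=onz(i,*p,z);d=q[:2]-[.4937,.3234];print(q,np.hypot(*d),np.degrees(np.arctan2(d[1],d[0]))-94.3)
E
```

```text
[0.45989969 0.32031719 0.121     ] 0.03394060858320641 -269.0886672336674
[0.45736666 0.32147996 0.087     ] 0.03638403471745202 -271.27501017125786
```

Call:
{"name": "servo_tool", "arguments": {
  "commands": [
    {"dx": 0, "dy": -0.0007, "dz": 0, "wx": 0, "wy": 0, "wz": 0, "claw": 0},
    {"dx": 0, "dy": -0.0015, "dz": 0, "wx": 0, "wy": 0, "wz": 0, "claw": 0},
    {"dx": 0, "dy": -0.0015, "dz": 0, "wx": 0, "wy": 0, "wz": 0, "claw": 0}
  ]
}}

```text
clock: 16.43
tcp_pos: [0.466, 0.3366, 0.1067]
tcp_rot: [0.17, 0.985, 0.0, 0.0]
ft_force: [3.1, 2.1, -1.0]
opening: -0.001
grip_force: 1.7
```

Call:
{"name": "servo_tool", "arguments": {
  "commands": [
    {"dx": 0, "dy": -0.0007, "dz": 0, "wx": 0, "wy": 0, "wz": 0, "claw": 0},
    {"dx": 0, "dy": -0.0015, "dz": 0, "wx": 0, "wy": 0, "wz": 0, "claw": 0},
    {"dx": 0, "dy": -0.0015, "dz": 0, "wx": 0, "wy": 0, "wz": 0, "claw": 0}
  ]
}}

```text
clock: 16.68
tcp_pos: [0.466, 0.3357, 0.1069]
tcp_rot: [0.17, 0.985, 0.001, 0.001]
ft_force: [3.3, 4.2, -2.6]
opening: 0.002
grip_force: 2.8
```

Call:
{"name": "servo_tool", "arguments": {
  "commands": [
    {"dx": 0, "dy": -0.0007, "dz": 0, "wx": 0, "wy": 0, "wz": 0, "claw": 0},
    {"dx": 0, "dy": -0.0015, "dz": 0, "wx": 0, "wy": 0, "wz": 0, "claw": 0},
    {"dx": 0, "dy": -0.0015, "dz": 0, "wx": 0, "wy": 0, "wz": 0, "claw": 0}
  ]
}}

```text
clock: 16.93
tcp_pos: [0.466, 0.335, 0.107]
tcp_rot: [0.17, 0.985, 0.002, 0.001]
ft_force: [5.9, 6.1, -2.4]
opening: 0.002
grip_force: 3.8
```

```bash
python3 - <<'E'
from h import *
rows([]);i=calibration("wrist");a=snap("wrist","w8");m=red(a);B=[b for b in blobs(a,m) if b[1][4]>60];print(B)
ys,xs=np.nonzero(m);r=ys.max();print("low edge",r,xs[ys>r-12].mean())
q=onz(i,xs[ys>r-12].mean(),r-7,.121);d=q[:2]-[.4937,.3234];print(q,np.hypot(*d),np.degrees(np.arctan2(d[1],d[0]))%360-94.3)
E
```

```text
now [0.466 0.335 0.107] yaw 160.39 q [ 0.22  0.49 -1.1   1.78  0.47  1.17  0.21] F [ 5.9  6.1 -2.4] open 0.002
[([217.0, 261.2], [204, 235, 29, 55, 955])]
low edge 289 212.96531791907515
[0.45982767 0.3191466  0.121     ] 0.0341383418230168 92.85725580620964
```

Call:
{"name": "servo_tool", "arguments": {
  "commands": [
    {"dx": 0, "dy": 0.004, "dz": 0, "wx": 0, "wy": 0, "wz": 0, "claw": 0},
    {"dx": 0, "dy": 0.012, "dz": 0, "wx": 0, "wy": 0, "wz": 0, "claw": 0},
    {"dx": 0, "dy": 0.014, "dz": -0.02, "wx": 0, "wy": 0, "wz": 0, "claw": 0},
    {"dx": -0.02, "dy": 0.014, "dz": -0.06, "wx": 0, "wy": 0, "wz": 0, "claw": 0},
    {"dx": -0.05, "dy": 0.014, "dz": -0.095, "wx": 0, "wy": 0, "wz": -4, "claw": 0},
    {"dx": -0.08, "dy": 0.005, "dz": -0.13, "wx": 0, "wy": 0, "wz": -8, "claw": 0},
    {"dx": -0.1, "dy": 0, "dz": -0.14, "wx": 0, "wy": 0, "wz": -10, "claw": 0},
    {"dx": -0.1, "dy": 0, "dz": -0.14, "wx": 0, "wy": 0, "wz": -10, "claw": 0},
    {"dx": -0.1, "dy": 0, "dz": -0.14, "wx": 0, "wy": 0, "wz": -10, "claw": 0}
  ]
}}

```text
clock: 17.73
tcp_pos: [0.5603, 0.2985, 0.2468]
tcp_rot: [0.086, 0.996, -0.0, -0.0]
ft_force: [-0.4, -0.4, -0.7]
opening: 0.001
grip_force: 0.0
```

```bash
python3 - <<'E'
from h import *
rows([]);i=calibration("wrist");a=snap("wrist","w9");m=red(a);print(blobs(a,m))
u,v=map(int,proj(i,(.52,.325,.09)));print(u,v)
y0=max(0,v-75);x0=max(0,u-100);cv2.imwrite("pics/c6.png",cv2.resize(a[y0:y0+150,x0:x0+200],None,fx=4,fy=4,interpolation=cv2.INTER_CUBIC)[:,:,::-1]);print(x0,y0)
E
```

```text
now [0.5603 0.2985 0.2468] yaw 170.13 q [ 0.28  0.52 -1.14  1.45  0.47  1.47  0.55] F [-0.4 -0.4 -0.7] open 0.001
[([260.6, 48.0], [253, 40, 16, 18, 227]), ([113.2, 102.5], [101, 102, 26, 2, 47]), ([299.9, 226.4], [297, 224, 7, 6, 36])]
276 124
176 49
```

View pics/c6.png

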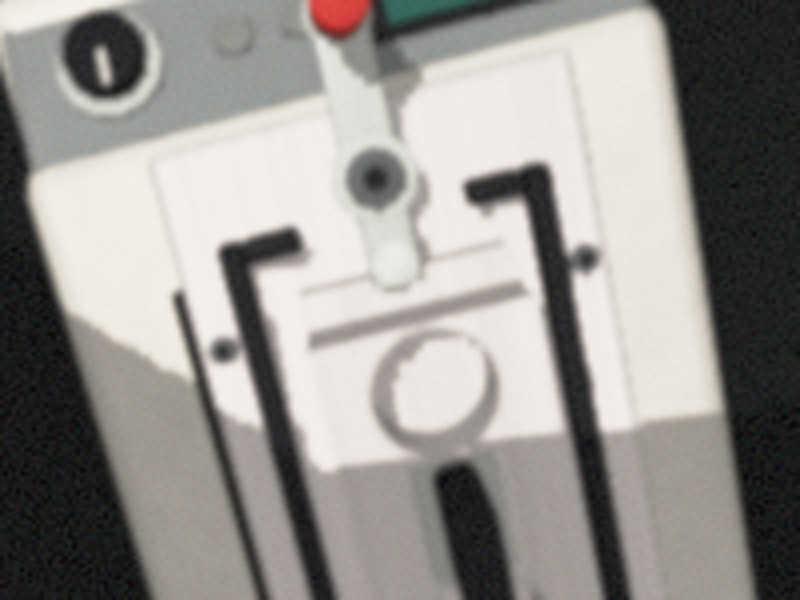

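The picture shows the clip closed, its nose at (395,265) in the crop lying over the block's foot and in line with the nest's long axis. I'll do a last angle check and hand in.

```bash
python3 - <<'E'
from h import *
i=calibration("wrist")
P=onz(i,176+(375+.5)/4-.5,49+(178+.5)/4-.5,.09);N=onz(i,176+(397+.5)/4-.5,49+(265+.5)/4-.5,.086);q=onz(i,260.6,47.5,.121)
ang=lambda d:np.degrees(np.arctan2(d[1],d[0]))%360
print(P,q,N,"nose head",ang(N-P)-360,"pin head",ang((q-P)[:2]),"want 4.3/184.3")
print(hand_in())
E
```

```text
[0.49044669 0.3241176  0.09      ] [0.45671856 0.32178233 0.121     ] [0.50945257 0.32614567 0.086     ] nose head -353.9091409289376 pin head 183.96071422856622 want 4.3/184.3
the job is handed in; nothing more can be done
None
```

The job is done and handed in at about 18 s: the block dropped straight home over the key, red mark towards the red dot, and the clip is closed over its foot. The vials and wash bottle were not touched, but no verdict came back from the judging. Contact forces stayed under about 10 N.

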